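Find the tray's hidden cross bar and park the channel die on it

ROBOT

A 6-joint arm with a two-finger parallel gripper is mounted at the origin on the work surface. World frame = base frame: x ahead of the robot, y to its left, z up, the work surface at z = 0. Lengths are in m, angles in degrees, forces in N, time in s.
With the tool pointing down it reaches from about 0.375 to 0.9 m from the base axis. Payload 3.1 kg.
Tool frame: the origin (TCP) lies on the centre line of the jaws, within the pads' length; the fingertips stand 17 mm ahead of it and the grasp point (between the pads) lies 2 mm behind it; z points along the fingers, y is the line along which they close (so a half turn about z gives the same grasp; the last joint's range is limited). The gripper opens to 87 mm and grips with 3 to 60 N. Pads are 19 mm wide; open, the fingers measure 117 mm over their backs; the gripper's body (75 mm by 190 mm) begins 51 mm behind the grasp point.
Start: joints at [55.72, 30.224, 82.088, -0, 67.689, -10.227], TCP at [0.255, 0.571, 0.24] pointing down, gripper open.
Joint ranges: [-176.69, 176.69], [-43.24, 126.21], [12.49, 139.97], [-82, 262], [0, 151.66], [-163.58, 163.58]. Speed limits (degrees/s): [159.86, 159.86, 180, 180, 180, 180].

INTERFACE

Orientations are given as a 3x3 rotation matrix whose columns are the frame's x, y, z axes.
In Python, from rig import bot, imaging, finder gives the robot as it stands. The module is installed in compiled form; this text tells all that it offers.
- The arm moves only by the tool play_rows, never from a script. Its argument "motion" is a list that holds one entry, the list of rows, each a list of 6 numbers: the shift along the tool's x, y, z in a scale on which 1.0 is 0.6 m, then the turn, a rotation vector about the tool's x, y, z in fractions of the full range, 1 being 180 degrees. In form: [[[dx, dy, dz, wx, wy, wz], ...]]. A call has 1 to 8 rows; each row is the pose to reach, as a shift and turn from the pose commanded when the call began, along the tool's axes at that moment; what a row does not reach only later rows make up. A row lasts 1/12 s, in which the tool goes at most 41.7 mm and 7.16 degrees, less where a joint would pass 70% of its speed; a pose out of reach is approached as far as the arm can. A shift or turn number past 1, either way, is cut back to 1. A call with a gripper value outside its range is refused whole. "fingers" is the finger opening in m, from 0 to 0.087, set as the call begins (left out, the last holds). The fingers move at their own pace and stop on an object; the grip force is fixed at half the most. Time passes only in rows, so rows that repeat a pose let the fingers close. It gives the time, the measured TCP pose, the force, the opening and the grip force at its end, in the units of the state.
- bot.read_state(): the state, without advancing time (a new reading comes with each control period).
- imaging.capture(name): name is "scene" or "top"; returns a dict with "frame" (480x640x3 uint8, red, green, blue), "camera_matrix" (3x3 intrinsics, pixels), "R" (3x3) and "t" (3): a world point X has camera coordinates R X + t. Camera axes: x right, y down, z forward; pixel columns grow to the right and rows downward; lengths in m; the calibration is good to about 2 mm. A picture is of the moment at which its call begins. There is no depth.
- bot.hand_in(): hands the job in; it is judged then, once.
Trained networks look in the newest picture that a camera, given by its name, has taken for a name from the list of things; names that differ only in an ending like _2 or _b are one class to them, and where a whole thing is asked for, a point or a joint stands for the part that bears it (a point fixed in the world has none). Each returns a list of dicts, best first, with "confidence" (0 to 1); they miss things now and then, are a little off and sometimes report something else, mostly with a low value. They report only what shows in the picture. A call takes as long as a camera call. They do not tell look-alikes from the thing itself.
- finder.recognise(camera, name): "at" ([x, y, z] in m, in world coordinates, good to about 4 mm: the middle of the surface that is visible of it).
- finder.outline_of(camera, name): "pixels" (480x640 bool, what is visible of it).
The state is a dict: "time_s": time; "joint_positions": joint angles; "qvel": joint speeds; "tau": joint torques, N m; "position": TCP position; "tcp_rot": TCP orientation; "force": force on the tool from outside, world axes, zero at the start; "moment": the same for the moment, N m; "opening": opening from 0.0 (shut) to 1.0 (fully open); "grasp_force": force on a finger pad.
Only numpy, scipy, OpenCV 4.12 (cv2) and the standard library are available. Lean on these libraries where they do the work, as an engineer would, in place of code of your own. Each camera call takes 0.05 s, during which the arm holds its last target. There are 200 camera calls.

TASK

The closed lid of the low tray floats on soft buffers and is carried by one cross bar hidden somewhere beneath it. Press gently along the lid with the fingertips to feel where it no longer gives, and hold a gentle press there for a moment; then set the channel die down gently on the lid, groove up and lying across it, right over the bar so that the lid stays level under the weight. Leave the other loose things on the counter where they are.

Things in the scene. Friction and masses are not known exactly. Their poses are not given: they have to be found in the camera images.
- tray: low grey fixed tray, 120 x 310 x 45 mm; origin: centre of its underside, x across, y along its length. One hidden bar runs straight across it (along x) just touching the lid from below, anywhere up to 100 mm to either side of the middle. The lid rocks about this bar: with 5 N it sinks 2 to 3 mm at 100 mm from the bar, about 0.5 mm at 40 mm, alike on both sides; above the bar it is firm (0.3 mm)
- lid: bare aluminium pan lid on the tray, a stiff plate 130 mm (x) by 320 mm (y), top 60 mm above the counter; origin: centre of its top, z normal to it. It floats on soft corner buffers, together 625 N/m straight down and 16 N m/rad in tilt about its x, with the tilt stopping at 0.1 rad; the hidden bar is its only firm support. More than 25 N from the fingertips dents it
- die: bright steel channel die, a plain block 100 mm long (its x), 40 mm wide (its y), 32 mm high, 0.7 to 0.86 kg, with an 18 mm wide, 16 mm deep groove along the middle of its top; origin at the centre of its underside, z up out of the groove side. It lies groove up on the counter, one of three things lying to the robot's left of the tray
- vblock: bystander: steel vee block, 60 x 50 mm and 40 mm high, with a vee along its top; origin at the centre of its underside
- clip: bystander: red die clip, a hooked bracket 70 x 30 mm and 37 mm high; origin at the centre of its underside
- knob: bystander: cast bronze knob, 40 mm across, 38 mm high, standing behind the tray; origin at the centre of its underside
- scribe: bystander: steel scribe, 170 mm long, 10 mm thick, lying behind the tray; origin near mid-length, on the counter
- wrench: bystander: flat wrench lying to the robot's right of the tray; origin on the counter near mid-length
Not all that is in view belongs to the job. What is shaped like the die but blue or green is not meant.

How it is judged (in metres and radians):
On the way:
1. the fingertips press the lid with more than 4 N at a place where it stays level within 0.005 rad (above the bar) (contact force between the fingers and lid above 4 N and angle between lid's own z axis and vertical below 0.005 rad and contact force between die and lid below 0.1 N), for 0.2 s.
At the end, for the whole second after the job is handed in: the channel die rests on the lid, released, still and groove up, lying across the lid (within 0.2 rad of the lid's short direction, its centre within 30 mm of the lid's long centre line), and the lid is level within 0.007 rad under it, which puts the die's centre within about 15 mm of the bar (contact force between die and lid above 4 N and contact force between the fingers and die below 0.1 N and angle between lid's own z axis and vertical below 0.007 rad and angle between die's own z axis and vertical below 0.05 rad and z of die in the frame of lid between -0.004 and 0.005 m and x of die in the frame of lid between -0.03 and 0.03 m and angle between the x axis of die and the x axis of lid, either way round below 0.2 rad and linear speed of die below 0.02 m/s); the robot touches nothing.
It fails at once if the fingers press the lid with more than 25 N (contact force between the fingers and lid above 25 N).
It fails at once if the die strikes the lid with more than 80 N (dropped or slammed) (contact force between die and lid above 80 N).
It fails at once if another loose thing is moved by more than 20 mm (distance of any of vblock, clip, knob, scribe, wrench from where it was at the start of the episode above 0.02 m).
It also fails if it takes over 72 s, if anything falls off the work surface, if the arm or the gripper's body presses on something with over 40 N, if the wrist force passes 120 N, or if a joint passes its speed limit or range.

## Working session

There is one attempt and no reset: what is moved stays moved. The work goes in short steps, Python scripts to look and compute and a tool call to move; the robot and the scene stay as the last step left them, time stands still between calls to the robot, and variables do not carry over. Pictures are saved under pics/ and viewed, at most 10 in all, crops included, and the job is handed in when it is done.

Besides the shell and the picture viewer there is one more tool, called after "Request:" by a JSON object that holds its "name" and its "arguments". play_rows: Moves the arm, as the interface text tells. Its arguments: {"type":"object","properties":{"motion":{"type":"array"},"fingers":{"type":"number"}},"required":["motion"]}

```bash
mkdir -p pics
python3 - <<'E'
from rig import bot, imaging, finder
import cv2,numpy as np
s=bot.read_state(); print(s['time_s'],s['position'],np.round(s['tcp_rot'],3),s['force'],s['opening'])
for c in("top","scene"):
    d=imaging.capture(c); cv2.imwrite(f"pics/{c}0.png",d["frame"][:,:,::-1])
    print(c,d["camera_matrix"],np.round(d["R"],4),d["t"])
    for n in("die","lid","vblock","clip","knob","scribe","wrench"):
        print(n,[(np.round(r["at"],3).tolist(),round(r["confidence"],2)) for r in finder.recognise(c,n)])
E
```

```text
0.0 [0.25431355 0.57017262 0.23858829] [[-0.913  0.408 -0.001]
 [ 0.408  0.913 -0.002]
 [ 0.    -0.002 -1.   ]] [-0.21679065  0.55564217  0.44594542] 1.0024371318131322
top [[582.85993756   0.         319.13175427]
 [  0.         582.85993756 229.68961383]
 [  0.           0.           1.        ]] [[-0.0209 -0.9997 -0.0083]
 [-0.9939  0.0217 -0.1078]
 [ 0.1079  0.006  -0.9941]] [0.05957272 0.62008596 1.3761156 ]
die [([0.689, 0.376, 0.031], 0.97), ([0.415, 0.496, 0.032], 0.74), ([0.789, 0.257, 0.027], 0.72), ([0.628, 0.267, 0.025], 0.7)]
lid [([0.588, -0.043, 0.06], 0.63)]
vblock [([0.504, 0.374, 0.029], 0.78)]
clip [([0.438, 0.229, 0.017], 0.57)]
knob [([0.753, 0.114, 0.035], 0.58)]
scribe [([0.768, -0.097, 0.011], 0.6)]
wrench [([0.462, -0.392, 0.005], 0.87)]
scene [[489.19502916   0.         317.81294548]
 [  0.         489.19502916 239.40043526]
 [  0.           0.           1.        ]] [[ 0.8135  0.5814 -0.0106]
 [ 0.4831 -0.6858 -0.5443]
 [-0.3237  0.4377 -0.8388]] [-0.50834235 -0.21713726  1.36659748]
die [([0.787, 0.251, 0.028], 0.86), ([0.634, 0.256, 0.026], 0.83), ([0.686, 0.366, 0.019], 0.8), ([0.419, 0.492, 0.021], 0.73)]
lid [([0.593, -0.057, 0.058], 0.55)]
vblock [([0.512, 0.36, 0.033], 0.59), ([0.597, -0.059, 0.061], 0.41)]
clip [([0.438, 0.227, 0.011], 0.84)]
knob [([0.759, 0.106, 0.037], 0.75)]
scribe [([0.768, -0.098, 0.01], 0.85), ([0.463, -0.393, 0.008], 0.36)]
wrench [([0.465, -0.39, 0.008], 0.97)]
```

View pics/top0.png

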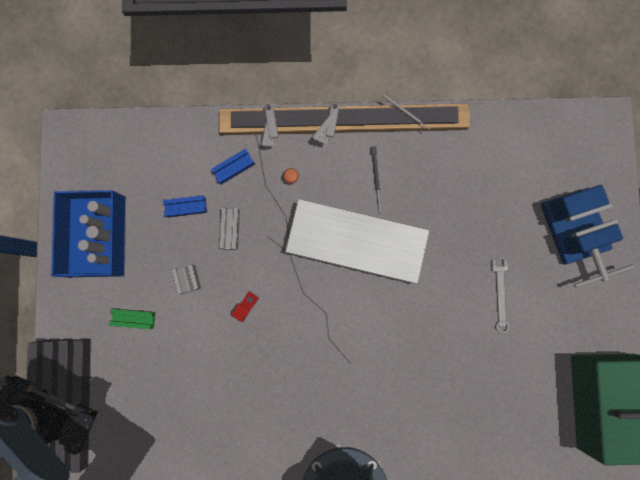

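View pics/scene0.png

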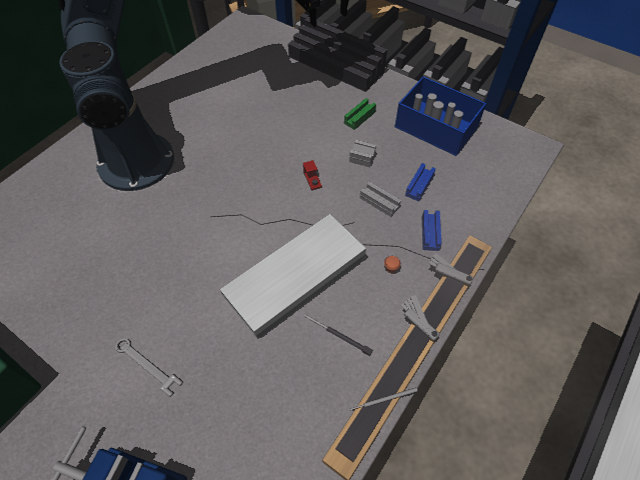

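Top view: the die-like things are blue (233,166), blue (184,206), green (132,319), the vee block (186,279) and a bare-steel grooved bar (229,229). I choose the steel bar at (229,229). The lid is centred at about (357,241), with its long axis roughly along y.

```bash
cat > h.py <<'E'
import numpy as np,cv2
from rig import bot,imaging,finder
def ray(d,px,z):
    px=np.atleast_2d(px).astype(float); R=d["R"];t=np.array(d["t"])
    v=np.c_[px,np.ones(len(px))]@np.linalg.inv(d["camera_matrix"]).T@R; c=-R.T@t
    return c+v*((z-c[2])/v[:,2])[:,None]
def rects(c,n,z):
    d=imaging.capture(c)
    for r in finder.outline_of(c,n):
        m=r["pixels"].astype(np.uint8)
        ct=max(cv2.findContours(m,0,cv2.CHAIN_APPROX_NONE)[0],key=cv2.contourArea)[:,0]
        W=ray(d,ct,z)[:,:2]
        (cx,cy),(a,b),th=cv2.minAreaRect((W*1000).astype(np.float32))
        if a<b:a,b,th=b,a,th+90
        print(c,n,round(r["confidence"],2),"px",ct.mean(0).round(),"c",round(cx,1),round(cy,1),"size",round(a),round(b),"long axis deg",round((th+90)%180-90,1))
    return d
def st():
    s=bot.read_state(); print(round(s['time_s'],2),np.round(s['position'],4),np.round(s['tcp_rot'],3).tolist(),"F",np.round(s['force'],2),"op",round(s['opening'],3),"g",round(s['grasp_force'],1)); return s
E
python3 - <<'E'
from h import *
d=rects("top","die",.032); rects("top","lid",.06); rects("scene","lid",.06); rects("scene","die",.032)
f=d["frame"][130:330,90:330,::-1]; cv2.imwrite("pics/crop1.png",cv2.resize(f,(720,600),interpolation=cv2.INTER_CUBIC))
E
```

```text
top die 0.97 px [185. 206.] c 687.2 371.6 size 107 49 long axis deg -85.5
top die 0.84 px [229. 229.] c 629.5 263.8 size 101 45 long axis deg -3.2
top die 0.71 px [133. 318.] c 418.3 497.4 size 108 41 long axis deg 83.7
top die 0.63 px [233. 166.] c 782.8 254.3 size 98 47 long axis deg -59.6
top die 0.17 px [501. 292.] c 454.6 -382.9 size 173 37 long axis deg -1.4
top lid 0.98 px [357. 241.] c 590.7 -43.2 size 319 131 long axis deg 75.3
scene lid 0.7 px [292. 273.] c 593.8 -46.3 size 324 140 long axis deg 75.3
scene die 0.86 px [431. 231.] c 787.0 245.8 size 120 46 long axis deg -62.2
scene die 0.68 px [379. 198.] c 634.0 256.7 size 109 59 long axis deg -3.8
scene die 0.65 px [359. 114.] c 424.1 487.2 size 121 53 long axis deg 83.8
```

View pics/crop1.png

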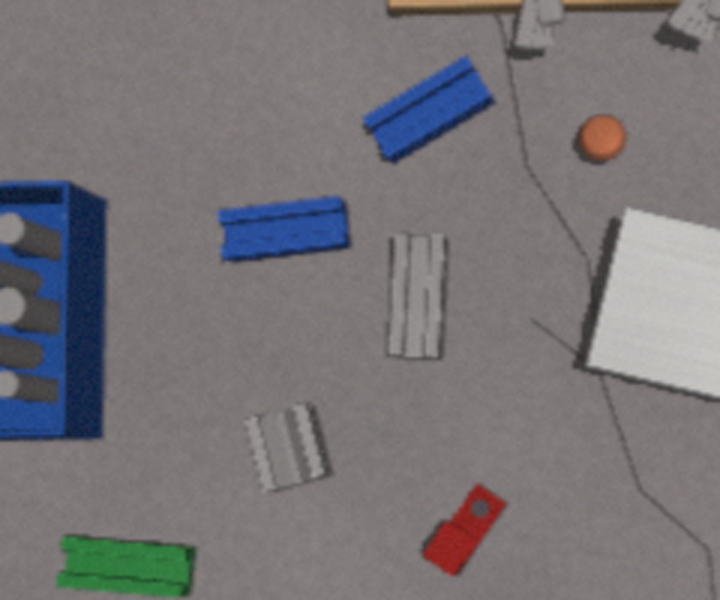

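The crop confirms the bare-steel grooved block at crop (417,296), which is full-frame (229,229). It is about 100 x 40 mm and its groove runs along world x, so that is the die. I'll probe the lid first.

The rows are not in the units I measure in: shifts go in shares of 0.6 m and turns go in shares of 180 degrees. I convert before sending: -0.27 m is -0.45, -0.162 m is -0.27, -9.4 degrees is -0.0522.

Request:
{"name": "play_rows", "arguments": {"motion": [[[-0.055,-0.0333,0,0,0,-0.0067],[-0.1117,-0.0667,0,0,0,-0.0133],[-0.1667,-0.1,0,0,0,-0.02],[-0.225,-0.135,0,0,0,-0.0267],[-0.2817,-0.1683,0,0,0,-0.0333],[-0.3383,-0.2033,0,0,0,-0.04],[-0.395,-0.2367,0,0,0,-0.0467],[-0.45,-0.27,0,0,0,-0.0522]]], "fingers": 0}}

```text
time_s: 1.87
position: [0.4362, 0.3111, 0.2398]
tcp_rot: [[-0.968, 0.252, 0.001], [0.252, 0.968, 0.0], [-0.001, 0.0, -1.0]]
force: [1.0, 0.6, -0.0]
opening: 0.48
grasp_force: 0.0
```

```bash
cat >> h.py <<'E'
def go(tgt,ang):
    "needed shift in tool axes to world tgt, tool x at ang deg"
    s=st(); R=np.array(s['tcp_rot']); a=np.degrees(np.arctan2(R[1,0],R[0,0]))
    print("rel",np.round(R.T@(np.array(tgt)-s['position']),4),"wz",round(-(ang-a+180)%360-180,1) if 0 else round(-((ang-a+180)%360-180),1))
E
python3 -c "
from h import *
go([.616,.0535,.095],165.3)"
```

```text
1.87 [0.4362 0.3111 0.2398] [[-0.968, 0.252, 0.001], [0.252, 0.968, 0.0], [-0.001, 0.0, -1.0]] F [ 0.97  0.62 -0.05] op 0.48 g 0.0
rel [-0.2388 -0.204   0.1448] wz 0.1
```

In the tool's units: -0.03 m is -0.05, -0.025 m is -0.0417.

Request:
{"name": "play_rows", "arguments": {"motion": [[[-0.05,-0.0417,0.0167],[0,0,0]]]}}

```text
$.motion[0][0]: bad value
```

Request:
{"name": "play_rows", "arguments": {"motion": [[[-0.05,-0.0417,0.0083,0,0,0],[-0.1,-0.085,0.025,0,0,0],[-0.15,-0.1283,0.05,0,0,0],[-0.2,-0.17,0.075,0,0,0],[-0.25,-0.2133,0.1,0,0,0],[-0.3,-0.2567,0.125,0,0,0],[-0.35,-0.3,0.15,0,0,0],[-0.3983,-0.34,0.1667,0,0,0]]]}}

```text
time_s: 2.53
position: [0.6147, 0.0536, 0.1384]
tcp_rot: [[-0.967, 0.253, -0.002], [0.253, 0.967, 0.0], [0.002, -0.0, -1.0]]
force: [-0.1, 0.9, -0.1]
opening: 0.008
grasp_force: 0.0
```

In the tool's units: 0.045 m is 0.075, 0.035 m is 0.0583.

Request:
{"name": "play_rows", "arguments": {"motion": [[[0,0,0.0333,0,0,0],[0,0,0.0583,0,0,0],[0,0,0.075,0,0,0],[0,0,0.075,0,0,0],[0,0,0.075,0,0,0],[0,0,0.075,0,0,0]]]}}

```text
time_s: 3.03
position: [0.6151, 0.0559, 0.0956]
tcp_rot: [[-0.968, 0.252, 0.002], [0.252, 0.968, -0.0], [-0.002, 0.0, -1.0]]
force: [0.4, -0.0, -0.2]
opening: 0.004
grasp_force: 0.0
```

In the tool's units: 0.017 m is 0.0283, 0.0165 m is 0.0275.

Request:
{"name": "play_rows", "arguments": {"motion": [[[0,0,0.01,0,0,0],[0,0,0.02,0,0,0],[0,0,0.0267,0,0,0],[0,0,0.0275,0,0,0],[0,0,0.0283,0,0,0],[0,0,0.0283,0,0,0],[0,0,0.0283,0,0,0]]]}}

```text
time_s: 3.62
position: [0.6147, 0.0553, 0.0778]
tcp_rot: [[-0.967, 0.253, 0.0], [0.253, 0.967, -0.0], [-0.0, 0.0, -1.0]]
force: [0.7, -0.0, -0.3]
opening: 0.001
grasp_force: 0.0
```

In the tool's units: 0.0007 m is 0.0012, 0.0004 m is 0.0007.

Request:
{"name": "play_rows", "arguments": {"motion": [[[0,0,0.0007,0,0,0],[0,0,0.0012,0,0,0],[0,0,0.0012,0,0,0]]]}}

```text
time_s: 3.87
position: [0.6147, 0.0553, 0.0771]
tcp_rot: [[-0.967, 0.253, 0.0], [0.253, 0.967, -0.0], [-0.0, 0.0, -1.0]]
force: [0.7, 0.4, -0.1]
opening: 0.008
grasp_force: 0.1
```

In the tool's units: 0.0007 m is 0.0012, 0.0004 m is 0.0007.

Request:
{"name": "play_rows", "arguments": {"motion": [[[0,0,0.0007,0,0,0],[0,0,0.0012,0,0,0],[0,0,0.0012,0,0,0]]]}}

```text
time_s: 4.12
position: [0.6147, 0.0553, 0.0764]
tcp_rot: [[-0.967, 0.253, 0.0], [0.253, 0.967, -0.0], [-0.0, 0.0, -1.0]]
force: [0.3, -0.1, 0.4]
opening: 0.009
grasp_force: 0.3
```

In the tool's units: 0.0005 m is 0.0008, 0.0003 m is 0.0005.

Request:
{"name": "play_rows", "arguments": {"motion": [[[0,0,0.0005,0,0,0],[0,0,0.0008,0,0,0],[0,0,0.0008,0,0,0]]]}}

```text
time_s: 4.37
position: [0.6147, 0.0553, 0.0758]
tcp_rot: [[-0.967, 0.253, 0.0], [0.253, 0.967, -0.0], [-0.0, 0.0, -1.0]]
force: [0.8, -0.1, 1.7]
opening: 0.003
grasp_force: 0.4
```

In the tool's units: 0.001 m is 0.0017, 0.0005 m is 0.0008.

Request:
{"name": "play_rows", "arguments": {"motion": [[[0,0,0.0008,0,0,0],[0,0,0.0017,0,0,0],[0,0,0.0017,0,0,0],[0,0,0.0017,0,0,0]]]}}

```text
time_s: 4.7
position: [0.6147, 0.0553, 0.0748]
tcp_rot: [[-0.967, 0.253, 0.0], [0.253, 0.967, -0.0], [-0.0, 0.0, -1.0]]
force: [0.1, -1.2, 1.7]
opening: 0.008
grasp_force: 0.7
```

In the tool's units: 0.001 m is 0.0017, 0.0005 m is 0.0008.

Request:
{"name": "play_rows", "arguments": {"motion": [[[0,0,0.0008,0,0,0],[0,0,0.0017,0,0,0],[0,0,0.0017,0,0,0],[0,0,0.0017,0,0,0]]]}}

```text
time_s: 5.03
position: [0.6147, 0.0553, 0.0738]
tcp_rot: [[-0.967, 0.253, 0.0], [0.253, 0.967, -0.0], [-0.0, 0.0, -1.0]]
force: [0.2, -1.4, 1.7]
opening: 0.009
grasp_force: 0.9
```

In the tool's units: -0.2 m is -0.3333, -0.18 m is -0.3.

Request:
{"name": "play_rows", "arguments": {"motion": [[[0,0,-0.0133,0,0,0],[0,-0.05,-0.0133,0,0,0],[0,-0.1167,-0.0133,0,0,0],[0,-0.1833,-0.0133,0,0,0],[0,-0.25,-0.0133,0,0,0],[0,-0.3,-0.0133,0,0,0],[0,-0.3333,-0.0133,0,0,0],[0,-0.3333,-0.01,0,0,0]]]}}

```text
time_s: 5.7
position: [0.5635, -0.1424, 0.0804]
tcp_rot: [[-0.966, 0.258, 0.001], [0.258, 0.966, -0.001], [-0.001, -0.001, -1.0]]
force: [0.2, 0.1, -0.1]
opening: 0.004
grasp_force: 0.0
```

In the tool's units: 0.002 m is 0.0033, 0.0015 m is 0.0025.

Request:
{"name": "play_rows", "arguments": {"motion": [[[0,0,0.0025,0,0,0],[0,0,0.0033,0,0,0],[0,0,0.0033,0,0,0],[0,0,0.0033,0,0,0]]]}}

```text
time_s: 6.03
position: [0.5641, -0.1366, 0.0777]
tcp_rot: [[-0.968, 0.251, -0.001], [0.251, 0.968, 0.0], [0.001, 0.0, -1.0]]
force: [0.5, 0.0, -0.1]
opening: 0.006
grasp_force: 0.0
```

In the tool's units: 0.001 m is 0.0017, 0.0008 m is 0.0013.

Request:
{"name": "play_rows", "arguments": {"motion": [[[0,0,0.0008,0,0,0],[0,0,0.0013,0,0,0],[0,0,0.0017,0,0,0],[0,0,0.0017,0,0,0],[0,0,0.0017,0,0,0]]]}}

```text
time_s: 6.45
position: [0.5642, -0.1377, 0.0771]
tcp_rot: [[-0.968, 0.253, 0.0], [0.253, 0.968, 0.0], [-0.0, 0.0, -1.0]]
force: [0.3, 2.5, 3.6]
opening: 0.005
grasp_force: 1.7
```

In the tool's units: 0.0003 m is 0.0005.

Request:
{"name": "play_rows", "arguments": {"motion": [[[0,0,0.0005,0,0,0],[0,0,0.0005,0,0,0],[0,0,0.0005,0,0,0],[0,0,0.0005,0,0,0]]]}}

```text
time_s: 6.78
position: [0.5641, -0.1378, 0.0769]
tcp_rot: [[-0.967, 0.253, 0.0], [0.253, 0.967, 0.001], [-0.0, 0.001, -1.0]]
force: [-0.9, 3.5, 5.1]
opening: 0.002
grasp_force: 2.6
```

In the tool's units: 0.03 m is 0.05, -0.003 m is -0.005.

Request:
{"name": "play_rows", "arguments": {"motion": [[[0,0,-0.005,0,0,0],[0,0.025,-0.005,0,0,0],[0,0.05,-0.005,0,0,0],[0,0.05,-0.005,0,0,0],[0,0.05,-0.005,0,0,0],[0,0.05,-0.0025,0,0,0],[0,0.05,-0.0013,0,0,0],[0,0.05,-0.0013,0,0,0]]]}}

```text
time_s: 7.45
position: [0.5715, -0.11, 0.0773]
tcp_rot: [[-0.967, 0.254, 0.0], [0.254, 0.967, -0.0], [-0.0, -0.0, -1.0]]
force: [-1.0, 0.5, 2.2]
opening: 0.003
grasp_force: 0.8
```

In the tool's units: 0.0003 m is 0.0005.

Request:
{"name": "play_rows", "arguments": {"motion": [[[0,0,0.0005,0,0,0],[0,0,0.0005,0,0,0],[0,0,0.0005,0,0,0]]]}}

```text
time_s: 7.7
position: [0.5716, -0.1099, 0.0772]
tcp_rot: [[-0.967, 0.253, 0.0], [0.253, 0.967, -0.001], [-0.0, -0.001, -1.0]]
force: [-1.3, -1.7, 2.6]
opening: 0.005
grasp_force: 1.4
```

In the tool's units: 0.0003 m is 0.0005.

Request:
{"name": "play_rows", "arguments": {"motion": [[[0,0,0.0005,0,0,0],[0,0,0.0005,0,0,0],[0,0,0.0005,0,0,0]]]}}

```text
time_s: 7.95
position: [0.5716, -0.1098, 0.0771]
tcp_rot: [[-0.968, 0.253, 0.0], [0.253, 0.968, -0.001], [-0.001, -0.001, -1.0]]
force: [-2.0, -3.6, 5.2]
opening: 0.008
grasp_force: 2.5
```

In the tool's units: -0.014 m is -0.0233, -0.007 m is -0.0117.

Request:
{"name": "play_rows", "arguments": {"motion": [[[0,0,-0.005,0,0,0],[0,-0.0117,-0.005,0,0,0],[0,-0.0233,-0.005,0,0,0],[0,-0.0233,-0.005,0,0,0],[0,-0.0233,-0.005,0,0,0],[0,-0.0233,-0.0025,0,0,0],[0,-0.0233,-0.001,0,0,0],[0,-0.0233,-0.001,0,0,0]]]}}

```text
time_s: 8.62
position: [0.568, -0.1226, 0.0773]
tcp_rot: [[-0.968, 0.253, -0.0], [0.253, 0.968, -0.0], [0.0, -0.0, -1.0]]
force: [-1.4, -0.5, 2.3]
opening: 0.004
grasp_force: 1.0
```

In the tool's units: 0.0003 m is 0.0005.

Request:
{"name": "play_rows", "arguments": {"motion": [[[0,0,0.0005,0,0,0],[0,0,0.0005,0,0,0],[0,0,0.0005,0,0,0]]]}}

```text
time_s: 8.87
position: [0.5679, -0.1226, 0.0772]
tcp_rot: [[-0.968, 0.253, -0.0], [0.253, 0.968, -0.0], [0.0, -0.0, -1.0]]
force: [-1.2, -0.8, 3.0]
opening: 0.003
grasp_force: 1.7
```

In the tool's units: 0.0003 m is 0.0005.

Request:
{"name": "play_rows", "arguments": {"motion": [[[0,0,0.0005,0,0,0],[0,0,0.0005,0,0,0],[0,0,0.0005,0,0,0]]]}}

```text
time_s: 9.12
position: [0.5679, -0.1226, 0.077]
tcp_rot: [[-0.968, 0.253, -0.0], [0.253, 0.968, -0.0], [0.0, -0.0, -1.0]]
force: [-2.5, -0.5, 3.6]
opening: 0.005
grasp_force: 2.6
```

In the tool's units: 0.0006 m is 0.001, 0.0003 m is 0.0005.

Request:
{"name": "play_rows", "arguments": {"motion": [[[0,0,0.0005,0,0,0],[0,0,0.001,0,0,0],[0,0,0.001,0,0,0],[0,0,0.001,0,0,0]]]}}

```text
time_s: 9.45
position: [0.568, -0.1226, 0.0769]
tcp_rot: [[-0.968, 0.253, 0.0], [0.253, 0.968, -0.0], [-0.0, -0.0, -1.0]]
force: [-1.4, -0.1, 7.4]
opening: 0.004
grasp_force: 3.8
```

```bash
cat >> h.py <<'E'
def avg(n=10):
    P=[];F=[];M=[]
    for i in range(n):
        imaging.capture("top"); s=bot.read_state(); P.append(s['position']);F.append(s['force']);M.append(s['moment'])
    P,F,M=map(np.array,(P,F,M)); u=np.array([.254,.967]); p=P.mean(0)
    print("t",round(s['time_s'],2),"s",round(float((p[:2]-[.5907,-.0432])@u),4),"z",p[2].round(5),"F",F.mean(0).round(2),"sd",F.std(0).round(2),"M",M.mean(0).round(3),"Fu",round(float(F.mean(0)[:2]@u),2))
E
python3 -c "
from h import *
avg()"
```

```text
t 9.95 s -0.0826 z 0.07685 F [-2.22 -0.17  7.58] sd [0.53 0.46 0.4 ] M [0.014 0.382 0.008] Fu -0.73
```

In the tool's units: 0.02 m is 0.0333, 0.01 m is 0.0167.

Request:
{"name": "play_rows", "arguments": {"motion": [[[0,0,-0.0067,0,0,0],[0,0.0167,-0.0067,0,0,0],[0,0.0333,-0.0067,0,0,0],[0,0.0333,-0.0067,0,0,0],[0,0.0333,-0.0067,0,0,0],[0,0.0333,-0.0033,0,0,0],[0,0.0333,-0.0017,0,0,0],[0,0.0333,-0.0008,0,0,0]]]}}

```text
time_s: 10.62
position: [0.5732, -0.103, 0.0769]
tcp_rot: [[-0.967, 0.253, 0.0], [0.253, 0.967, 0.001], [0.0, 0.001, -1.0]]
force: [-0.7, 2.4, 7.6]
opening: 0.006
grasp_force: 3.5
```

In the tool's units: 0.0005 m is 0.0008, 0.0003 m is 0.0005.

Request:
{"name": "play_rows", "arguments": {"motion": [[[0,0,0.0005,0,0,0],[0,0,0.0008,0,0,0],[0,0,0.0008,0,0,0]]]}}

```text
time_s: 10.87
position: [0.5732, -0.103, 0.0769]
tcp_rot: [[-0.967, 0.254, 0.0], [0.254, 0.967, 0.001], [-0.0, 0.001, -1.0]]
force: [-1.0, 2.7, 6.7]
opening: 0.005
grasp_force: 3.5
```

```bash
python3 -c "
from h import *
avg()"
```

```text
t 11.37 s -0.0623 z 0.07689 F [-0.54  2.57  6.55] sd [0.23 0.53 0.48] M [0.459 0.128 0.007] Fu 2.35
```

In the tool's units: -0.04 m is -0.0667, -0.001 m is -0.0017.

Request:
{"name": "play_rows", "arguments": {"motion": [[[0,0,-0.0067,0,0,0],[0,-0.0333,-0.0067,0,0,0],[0,-0.0667,-0.0067,0,0,0],[0,-0.0667,-0.0067,0,0,0],[0,-0.0667,-0.0067,0,0,0],[0,-0.0667,-0.0033,0,0,0],[0,-0.0667,-0.0017,0,0,0],[0,-0.0667,-0.0008,0,0,0]]]}}

```text
time_s: 12.03
position: [0.5629, -0.1416, 0.0768]
tcp_rot: [[-0.968, 0.252, -0.0], [0.252, 0.968, -0.0], [0.0, -0.0, -1.0]]
force: [-1.0, -0.8, 5.7]
opening: 0.003
grasp_force: 3.0
```

In the tool's units: 0.0005 m is 0.0008, 0.0003 m is 0.0005.

Request:
{"name": "play_rows", "arguments": {"motion": [[[0,0,0.0005,0,0,0],[0,0,0.0008,0,0,0],[0,0,0.0008,0,0,0]]]}}

```text
time_s: 12.28
position: [0.5629, -0.1416, 0.0768]
tcp_rot: [[-0.968, 0.252, -0.0], [0.252, 0.968, -0.001], [0.0, -0.001, -1.0]]
force: [-2.2, -0.8, 5.6]
opening: 0.007
grasp_force: 3.0
```

```bash
python3 -c "
from h import *
avg()"
```

```text
t 12.78 s -0.1022 z 0.07679 F [-2.12 -0.93  6.07] sd [0.18 0.5  0.5 ] M [-0.151  0.357 -0.015] Fu -1.43
```

In the tool's units: -0.04 m is -0.0667, -0.02 m is -0.0333.

Request:
{"name": "play_rows", "arguments": {"motion": [[[0,0,-0.0067,0,0,0],[0,-0.0333,-0.0067,0,0,0],[0,-0.0667,-0.0067,0,0,0],[0,-0.0667,-0.0067,0,0,0],[0,-0.0667,-0.0067,0,0,0],[0,-0.0667,-0.0033,0,0,0],[0,-0.0667,-0.0017,0,0,0],[0,-0.0667,0,0,0,0]]]}}

```text
time_s: 13.45
position: [0.5529, -0.1797, 0.0761]
tcp_rot: [[-0.968, 0.252, -0.0], [0.252, 0.968, 0.0], [0.001, 0.0, -1.0]]
force: [-1.3, 1.5, 5.2]
opening: 0.0
grasp_force: 2.3
```

In the tool's units: 0.0005 m is 0.0008, 0.0003 m is 0.0005.

Request:
{"name": "play_rows", "arguments": {"motion": [[[0,0,0.0005,0,0,0],[0,0,0.0008,0,0,0],[0,0,0.0008,0,0,0]]]}}

```text
time_s: 13.7
position: [0.5528, -0.1798, 0.0759]
tcp_rot: [[-0.968, 0.253, -0.0], [0.253, 0.968, 0.001], [0.0, 0.001, -1.0]]
force: [-0.4, 1.8, 4.4]
opening: 0.003
grasp_force: 2.5
```

```bash
python3 -c "
from h import *
avg()"
```

```text
t 14.2 s -0.1417 z 0.07585 F [-0.09  3.09  5.31] sd [0.47 0.61 0.77] M [0.605 0.026 0.002] Fu 2.97
```

In the tool's units: 0.12 m is 0.2, -0.003 m is -0.005.

Request:
{"name": "play_rows", "arguments": {"motion": [[[0,0,-0.0067,0,0,0],[0,0.05,-0.0083,0,0,0],[0,0.1167,-0.0083,0,0,0],[0,0.1667,-0.0083,0,0,0],[0,0.2,-0.0083,0,0,0],[0,0.2,-0.0083,0,0,0],[0,0.2,-0.0083,0,0,0],[0,0.2,-0.005,0,0,0]]]}}

```text
time_s: 14.87
position: [0.5835, -0.0654, 0.0787]
tcp_rot: [[-0.968, 0.253, 0.001], [0.253, 0.968, -0.001], [-0.001, -0.001, -1.0]]
force: [0.3, -0.6, 0.5]
opening: 0.003
grasp_force: 0.0
```

In the tool's units: 0.003 m is 0.005, 0.001 m is 0.0017.

Request:
{"name": "play_rows", "arguments": {"motion": [[[0,0,0.0017,0,0,0],[0,0,0.0033,0,0,0],[0,0,0.005,0,0,0],[0,0,0.005,0,0,0],[0,0,0.005,0,0,0]]]}}

```text
time_s: 15.28
position: [0.5831, -0.0659, 0.0763]
tcp_rot: [[-0.967, 0.254, 0.0], [0.254, 0.967, -0.001], [-0.0, -0.001, -1.0]]
force: [-1.6, -0.1, 6.1]
opening: 0.01
grasp_force: 2.8
```

```bash
python3 -c "
from h import *
avg()"
```

```text
t 15.78 s -0.0239 z 0.07629 F [-1.26 -0.11  5.51] sd [0.52 0.46 0.39] M [-0.046  0.254 -0.005] Fu -0.43
```

```bash
python3 -c "
import numpy as np
from scipy.optimize import least_squares as L
D=np.array([[-.1417,.07585,5.31],[-.0239,.07629,5.51],[-.0623,.07689,6.55],[-.0826,.07685,7.58],[-.1022,.07679,6.07],[.1013,.0738,1.8]])
s,z,F=D.T
for e in(0,.008,.015):
  for sub in(slice(0,5),slice(0,6)):
    f=lambda p:(p[0]/1e3-F*(p[1]*1e-5+np.maximum(abs(s-p[2]/1e3)-e,0)**2/p[3])-z)[sub]*1e4
    r=L(f,[77.5,5,-75,16],bounds=([76.5,0,-110,10],[78.5,20,-30,25])); print(e,r.x.round(2),r.fun.round(1))
"
```

```text
0 [ 77.59   9.49 -75.56  18.92] [ 0.  -0.   0.1 -0.  -0.1]
0 [ 77.5    7.37 -77.31  16.39] [-0.8 -1.5  0.4  0.8  0.4  0.7]
0.008 [ 77.2    4.62 -75.72  16.13] [-0.  0. -0.  0.  0.]
0.008 [ 77.23   4.96 -76.13  15.49] [-0.1 -0.2  0.1  0.1  0.2  0.1]
0.015 [ 76.89   0.41 -76.14  13.31] [-0.   0.  -0.3  0.1  0.2]
0.015 [ 76.83   0.   -74.63  15.25] [ 0.4  0.8 -0.6 -0.2 -0.2 -0.2]
```

In the tool's units: -0.052 m is -0.0867, -0.003 m is -0.005.

Request:
{"name": "play_rows", "arguments": {"motion": [[[0,0,-0.0083,0,0,0],[0,-0.05,-0.0083,0,0,0],[0,-0.0867,-0.0083,0,0,0],[0,-0.0867,-0.0083,0,0,0],[0,-0.0867,-0.0083,0,0,0],[0,-0.0867,-0.005,0,0,0],[0,-0.0867,-0.0025,0,0,0],[0,-0.0867,-0.0008,0,0,0]]]}}

```text
time_s: 16.45
position: [0.5701, -0.1145, 0.0766]
tcp_rot: [[-0.968, 0.252, -0.0], [0.252, 0.968, -0.001], [0.0, -0.001, -1.0]]
force: [-2.7, -0.3, 11.0]
opening: 0.001
grasp_force: 5.6
```

```bash
python3 -c "
from h import *
avg(12)"
```

```text
t 17.05 s -0.0742 z 0.07692 F [-2.46 -1.27  6.79] sd [0.58 0.3  0.67] M [-0.247  0.429 -0.023] Fu -1.85
```

In the tool's units: 0.21 m is 0.35, 0.17 m is 0.2833, -11.5 degrees is -0.0639.

Request:
{"name": "play_rows", "arguments": {"motion": [[[0,0,-0.0333,0,0,0],[0,0,-0.0833,0,0,0],[0,0.0333,-0.1333,0,0,0],[0.005,0.0917,-0.1417,0,0,-0.0111],[0.0117,0.155,-0.1417,0,0,-0.0222],[0.02,0.22,-0.1417,0,0,-0.0333],[0.0267,0.2833,-0.1417,0,0,-0.05],[0.0333,0.35,-0.1417,0,0,-0.0639]]], "fingers": 0.065}}

```text
time_s: 17.72
position: [0.6033, 0.0959, 0.161]
tcp_rot: [[-0.999, 0.052, -0.001], [0.052, 0.999, 0.0], [0.001, -0.0, -1.0]]
force: [0.2, -1.7, -0.3]
opening: 0.526
grasp_force: 0.0
```

```bash
python3 -c "
from h import *
go([.631,.265,.1],176.8)"
```

```text
17.72 [0.6033 0.0959 0.161 ] [[-0.999, 0.052, -0.001], [0.052, 0.999, 0.0], [0.001, -0.0, -1.0]] F [ 0.21 -1.73 -0.31] op 0.526 g 0.0
rel [-0.0189  0.1703  0.061 ] wz 0.2
```

In the tool's units: 0.17 m is 0.2833, 0.061 m is 0.1017.

Request:
{"name": "play_rows", "arguments": {"motion": [[[-0.0067,0.0567,0.0083,0,0,0],[-0.0133,0.1167,0.025,0,0,0],[-0.02,0.175,0.05,0,0,0],[-0.0267,0.2333,0.075,0,0,0],[-0.0317,0.2833,0.1,0,0,0],[-0.0317,0.2833,0.1017,0,0,0],[-0.0317,0.2833,0.1017,0,0,0],[-0.0317,0.2833,0.1017,0,0,0]]]}}

```text
time_s: 18.38
position: [0.6313, 0.2624, 0.0996]
tcp_rot: [[-0.999, 0.053, -0.001], [0.053, 0.999, -0.001], [0.001, -0.001, -1.0]]
force: [0.1, -0.6, 0.6]
opening: 0.748
grasp_force: 0.0
```

```bash
python3 -c "
from h import *
go([.631,.265,.021],176.8)
d=imaging.capture('scene'); cv2.imwrite('pics/s1.png',cv2.resize(d['frame'][110:290,260:500,::-1],(800,600)))"
```

```text
18.38 [0.6313 0.2624 0.0996] [[-0.999, 0.053, -0.001], [0.053, 0.999, -0.001], [0.001, -0.001, -1.0]] F [ 0.08 -0.65  0.57] op 0.748 g 0.0
rel [0.0003 0.0027 0.0786] wz 0.1
```

View pics/s1.png

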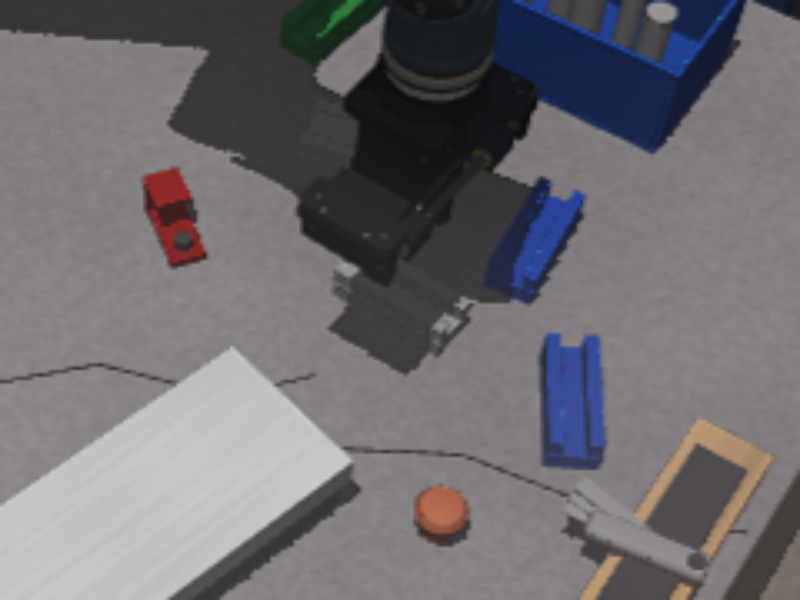

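The gripper hangs over the steel die, which shows at crop (400,305). Nothing touches it, and the bystanders are undisturbed. I'll descend and grip.

In the tool's units: 0.078 m is 0.13, 0.077 m is 0.1283.

Request:
{"name": "play_rows", "arguments": {"motion": [[[0,0.005,0.0333,0,0,0],[0,0.005,0.075,0,0,0],[0,0.005,0.1083,0,0,0],[0,0.005,0.1217,0,0,0],[0,0.005,0.1283,0,0,0],[0,0.005,0.13,0,0,0],[0,0.005,0.13,0,0,0]]]}}

```text
time_s: 19.02
position: [0.6332, 0.2645, 0.0232]
tcp_rot: [[-0.998, 0.056, 0.002], [0.056, 0.998, 0.0], [-0.002, 0.0, -1.0]]
force: [0.5, -0.0, 0.6]
opening: 0.744
grasp_force: 0.0
```

Request:
{"name": "play_rows", "arguments": {"motion": [[[0,0,0,0,0,0],[0,0,0,0,0,0],[0,0,0,0,0,0],[0,0,0,0,0,0],[0,0,0,0,0,0],[0,0,0,0,0,0],[0,0,0,0,0,0],[0,0,0,0,0,0]]], "fingers": 0}}

```text
time_s: 19.68
position: [0.6328, 0.2662, 0.0228]
tcp_rot: [[-0.998, 0.055, 0.002], [0.055, 0.998, 0.002], [-0.002, 0.002, -1.0]]
force: [0.4, 5.5, 3.2]
opening: 0.457
grasp_force: 30.0
```

In the tool's units: -0.12 m is -0.2, -0.06 m is -0.1, 5 degrees is 0.0278.

Request:
{"name": "play_rows", "arguments": {"motion": [[[0,0,-0.0167,0,0,0],[0,0,-0.05,0,0,0],[0,0,-0.1,0,0,0],[0,-0.0083,-0.15,0,0,0],[0.0033,-0.0417,-0.1833,0,0,0],[0.0083,-0.0833,-0.2,0,0,0.0056],[0.0133,-0.1333,-0.2,0,0,0.0167],[0.0183,-0.1833,-0.2,0,0,0.0278]]]}}

```text
time_s: 20.35
position: [0.6133, 0.154, 0.1415]
tcp_rot: [[-0.99, 0.141, -0.003], [0.141, 0.99, -0.002], [0.003, -0.003, -1.0]]
force: [0.6, -1.8, -8.4]
opening: 0.459
grasp_force: 30.0
```

```bash
python3 -c "
from h import *
go([.5714,-.1167,.110],165.3)"
```

```text
20.35 [0.6133 0.154  0.1415] [[-0.99, 0.141, -0.003], [0.141, 0.99, -0.002], [0.003, -0.003, -1.0]] F [ 0.63 -1.8  -8.41] op 0.459 g 30.0
rel [ 0.0032 -0.2738  0.0323] wz 6.6
```

In the tool's units: -0.272 m is -0.4533, 0.003 m is 0.005, 6.6 degrees is 0.0367.

Request:
{"name": "play_rows", "arguments": {"motion": [[[0.0008,-0.06,0,0,0,0.0083],[0.0017,-0.125,0,0,0,0.0167],[0.0025,-0.19,0,0,0,0.025],[0.0033,-0.255,0.0083,0,0,0.0333],[0.0042,-0.32,0.02,0,0,0.0367],[0.005,-0.3833,0.0333,0,0,0.0367],[0.005,-0.43,0.0467,0,0,0.0367],[0.005,-0.4533,0.0533,0,0,0.0367]]]}}

```text
time_s: 21.02
position: [0.5706, -0.1173, 0.1078]
tcp_rot: [[-0.966, 0.257, -0.006], [0.257, 0.966, -0.001], [0.006, -0.002, -1.0]]
force: [0.3, 0.7, -9.4]
opening: 0.457
grasp_force: 30.0
```

Request:
{"name": "play_rows", "arguments": {"motion": [[[0,0,0,0,0,0],[0,0,0,0,0,0],[0,0,0,0,0,0],[0,0,0,0,0,0]]]}}

```text
time_s: 21.35
position: [0.5732, -0.1118, 0.1098]
tcp_rot: [[-0.967, 0.253, -0.001], [0.253, 0.967, 0.001], [0.002, 0.0, -1.0]]
force: [-0.4, -1.5, -8.6]
opening: 0.457
grasp_force: 30.0
```

```bash
python3 -c "
from h import *
go([.5714,-.1167,.085],165.3)
d=imaging.capture('scene'); cv2.imwrite('pics/s2.png',cv2.resize(d['frame'][150:330,180:420,::-1],(800,600)))"
```

```text
21.35 [ 0.5732 -0.1118  0.1098] [[-0.967, 0.253, -0.001], [0.253, 0.967, 0.001], [0.002, 0.0, -1.0]] F [-0.41 -1.52 -8.61] op 0.457 g 30.0
rel [ 0.0005 -0.0052  0.0248] wz 0.0
```

View pics/s2.png

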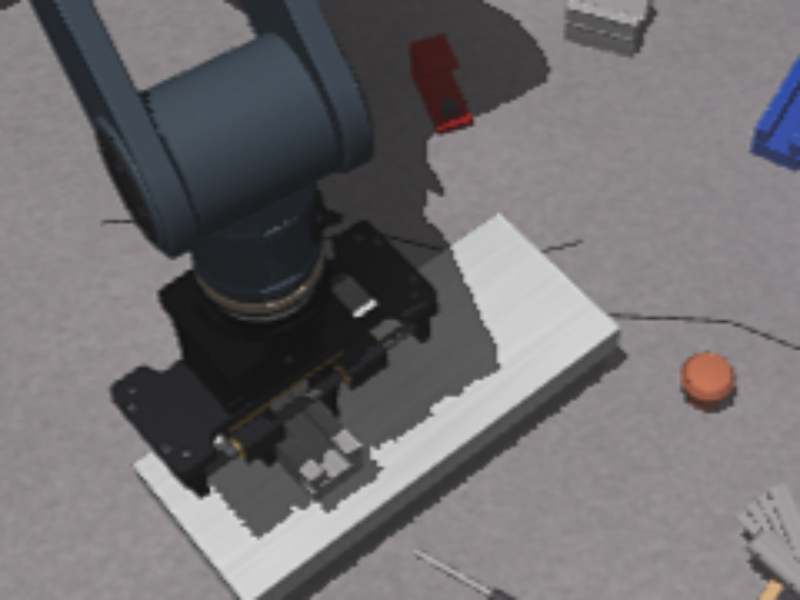

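The picture shows the die held groove up across the lid at crop (320,440), with the bystanders untouched. I'll lower it slowly.

In the tool's units: 0.025 m is 0.0417, -0.005 m is -0.0083.

Request:
{"name": "play_rows", "arguments": {"motion": [[[0.0008,-0.005,0.0133,0,0,0],[0.0008,-0.0083,0.025,0,0,0],[0.0008,-0.0083,0.0333,0,0,0],[0.0008,-0.0083,0.0383,0,0,0],[0.0008,-0.0083,0.04,0,0,0],[0.0008,-0.0083,0.0408,0,0,0],[0.0008,-0.0083,0.0417,0,0,0],[0.0008,-0.0083,0.0417,0,0,0]]]}}

```text
time_s: 22.07
position: [0.5721, -0.1179, 0.0852]
tcp_rot: [[-0.967, 0.255, 0.0], [0.255, 0.967, -0.0], [-0.0, -0.0, -1.0]]
force: [0.0, -0.4, -8.0]
opening: 0.455
grasp_force: 30.0
```

In the tool's units: 0.0012 m is 0.002, 0.0009 m is 0.0015.

Request:
{"name": "play_rows", "arguments": {"motion": [[[0,0,0.0005,0,0,0],[0,0,0.001,0,0,0],[0,0,0.0015,0,0,0],[0,0,0.002,0,0,0],[0,0,0.002,0,0,0],[0,0,0.002,0,0,0]]]}}

```text
time_s: 22.57
position: [0.572, -0.1178, 0.0839]
tcp_rot: [[-0.967, 0.255, 0.0], [0.255, 0.967, -0.0], [-0.0, -0.0, -1.0]]
force: [0.1, 0.3, -8.6]
opening: 0.459
grasp_force: 30.0
```

In the tool's units: 0.0006 m is 0.001, 0.0003 m is 0.0005.

Request:
{"name": "play_rows", "arguments": {"motion": [[[0,0,0.0005,0,0,0],[0,0,0.001,0,0,0],[0,0,0.001,0,0,0],[0,0,0.001,0,0,0]]]}}

```text
time_s: 22.9
position: [0.5719, -0.1177, 0.0832]
tcp_rot: [[-0.967, 0.255, -0.0], [0.255, 0.967, 0.0], [0.0, 0.0, -1.0]]
force: [-0.4, 0.4, -6.9]
opening: 0.457
grasp_force: 30.0
```

In the tool's units: 0.0004 m is 0.0007, 0.0002 m is 0.0003.

Request:
{"name": "play_rows", "arguments": {"motion": [[[0,0,0.0003,0,0,0],[0,0,0.0007,0,0,0],[0,0,0.0007,0,0,0],[0,0,0.0007,0,0,0]]]}}

```text
time_s: 23.23
position: [0.5719, -0.1178, 0.0829]
tcp_rot: [[-0.967, 0.255, -0.0], [0.255, 0.967, 0.0], [0.0, 0.0, -1.0]]
force: [0.1, -0.1, -8.4]
opening: 0.455
grasp_force: 30.0
```

In the tool's units: 0.0006 m is 0.001, 0.0003 m is 0.0005.

Request:
{"name": "play_rows", "arguments": {"motion": [[[0,0,0.0005,0,0,0],[0,0,0.001,0,0,0],[0,0,0.001,0,0,0],[0,0,0.001,0,0,0]]]}}

```text
time_s: 23.57
position: [0.572, -0.1178, 0.0825]
tcp_rot: [[-0.967, 0.255, 0.0], [0.255, 0.967, -0.0], [-0.0, -0.0, -1.0]]
force: [-1.2, 0.5, -5.1]
opening: 0.46
grasp_force: 30.0
```

Request:
{"name": "play_rows", "arguments": {"motion": [[[0,0,0.0005,0,0,0],[0,0,0.0008,0,0,0],[0,0,0.0008,0,0,0],[0,0,0.0008,0,0,0]]]}}

```text
time_s: 23.9
position: [0.572, -0.1178, 0.0822]
tcp_rot: [[-0.967, 0.255, 0.0], [0.255, 0.967, -0.0], [-0.0, -0.0, -1.0]]
force: [-2.1, 0.2, -1.2]
opening: 0.456
grasp_force: 30.0
```

Request:
{"name": "play_rows", "arguments": {"motion": [[[0,0,0.0003,0,0,0],[0,0,0.0003,0,0,0]]]}}

```text
time_s: 24.07
position: [0.5721, -0.1178, 0.0821]
tcp_rot: [[-0.967, 0.255, 0.0], [0.255, 0.967, -0.0], [-0.0, -0.0, -1.0]]
force: [-2.0, -0.3, 0.3]
opening: 0.461
grasp_force: 30.0
```

Request:
{"name": "play_rows", "arguments": {"motion": [[[0,0,0,0,0,0],[0,0,0,0,0,0],[0,0,0,0,0,0],[0,0,0,0,0,0],[0,0,0,0,0,0]]], "fingers": 0.06}}

```text
time_s: 24.48
position: [0.5724, -0.118, 0.0817]
tcp_rot: [[-0.967, 0.255, 0.001], [0.255, 0.967, -0.0], [-0.001, -0.0, -1.0]]
force: [0.3, -0.1, -0.7]
opening: 0.671
grasp_force: 0.0
```

In the tool's units: -0.15 m is -0.25, -0.14 m is -0.2333.

Request:
{"name": "play_rows", "arguments": {"motion": [[[0,0,-0.005,0,0,0],[0,0,-0.0167,0,0,0],[0,0,-0.0417,0,0,0],[0,0,-0.0833,0,0,0],[0,0,-0.1333,0,0,0],[0,0,-0.1833,0,0,0],[0,0,-0.2333,0,0,0],[0,0,-0.25,0,0,0]]]}}

```text
time_s: 25.15
position: [0.5743, -0.1186, 0.237]
tcp_rot: [[-0.967, 0.254, 0.009], [0.254, 0.967, -0.004], [-0.009, -0.001, -1.0]]
force: [0.3, -0.1, 0.9]
opening: 0.689
grasp_force: 0.0
```

In the tool's units: 0.27 m is 0.45, 0.24 m is 0.4.

Request:
{"name": "play_rows", "arguments": {"motion": [[[0,0.0667,0,0,0,0],[0,0.1333,0,0,0,0],[0,0.2,0,0,0,0],[0,0.2667,0,0,0,0],[0,0.3333,0,0,0,0],[0,0.4,0,0,0,0],[0,0.45,0,0,0,0],[0,0.45,0,0,0,0]]]}}

```text
time_s: 25.82
position: [0.6412, 0.1495, 0.2311]
tcp_rot: [[-0.968, 0.249, 0.001], [0.249, 0.968, 0.003], [-0.0, 0.003, -1.0]]
force: [-0.3, 0.1, -0.1]
opening: 0.69
grasp_force: 0.0
```

```bash
python3 -c "
from h import *
d=rects('scene','die',.092); rects('scene','lid',.06)
cv2.imwrite('pics/s3.png',cv2.resize(d['frame'][190:340,200:400,::-1],(800,600)))
rects('top','die',.092); rects('top','lid',.06); st()"
```

```text
scene die 0.82 px [420. 181.] c 707.1 315.9 size 116 43 long axis deg -83.2
scene die 0.67 px [431. 230.] c 798.4 204.9 size 111 41 long axis deg -61.0
scene die 0.6 px [266. 284.] c 576.6 -123.3 size 109 46 long axis deg -14.1
scene lid 0.97 px [288. 277.] c 593.8 -45.8 size 323 142 long axis deg 75.4
top die 0.96 px [132. 318.] c 420.6 478.0 size 103 40 long axis deg 83.6
top die 0.71 px [185. 206.] c 677.7 357.3 size 103 45 long axis deg -85.7
top die 0.7 px [390. 248.] c 569.3 -117.7 size 101 44 long axis deg -15.8
top die 0.55 px [240. 158.] c 784.7 231.9 size 56 34 long axis deg -64.5
top lid 0.87 px [362. 243.] c 589.0 -51.1 size 306 135 long axis deg 75.4
26.22 [0.6406 0.1418 0.2316] [[-0.967, 0.257, -0.0], [0.257, 0.967, -0.0], [0.0, -0.0, -1.0]] F [-0.33 -0.6  -0.1 ] op 0.689 g 0.0
```

View pics/s3.png

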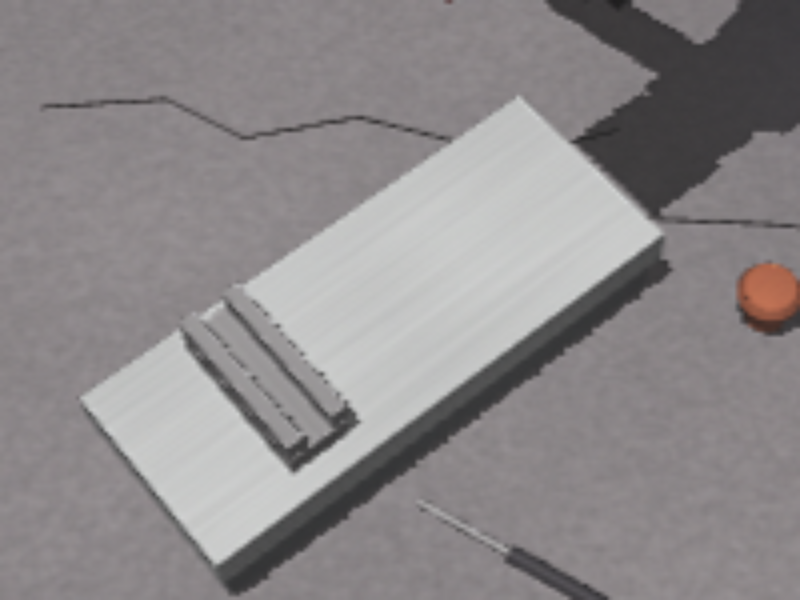

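The die lies groove up across the lid at crop (270,375), about 77 mm from the middle. My estimate for the bar is 76 ± 3 mm, so I'll hand in.

```bash
python3 -c "
from rig import bot; print(bot.hand_in())"
```

```text
the job is handed in; nothing more can be done
None
```

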